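# Unstack the paint samples onto their drying rests

### The job

Take the pile of sample blocks apart from the top down, one at a time: first the red, then the yellow, then the blue, each laid painted face up on the middle of the drying rest with ends of its own colour, lengthwise along it. Then lay the bare dark wood block flat on the sloping white board, lengthwise up the slope in the middle of its width, with its end resting against the green stop at the low edge. Set the blocks down rather than dropping them, and leave the amber varnish jar where it stands.

Things in the scene. Friction and masses are not known exactly. Their poses are not given: they have to be found in the camera images.
- red_c (a point): centre (half-way up) of the loose sample block with red painted top, 60 x 32 x 20 mm (x long, y wide, z high, z up): pale wood below, upper 9 mm and top painted red; at the start on top of the pile, on the yellow block
- yellow_c (a point): centre (half-way up) of the loose sample block with yellow painted top, 76 x 42 x 20 mm (x long, y wide, z high, z up): pale wood below, upper 9 mm and top painted yellow; at the start second in the pile, between the red and the blue block
- blue_c (a point): centre (half-way up) of the loose sample block with blue painted top, 92 x 52 x 20 mm (x long, y wide, z high, z up): pale wood below, upper 9 mm and top painted blue; at the start third in the pile, between the yellow block and the bare one
- bare_c (a point): centre (half-way up) of the loose bare dark brown wood block, 108 x 62 x 20 mm (x long, y wide, z high, z up), unpainted; at the start at the bottom of the pile, flat on the bench. The pile steps in on all sides (the blocks may be a few mm and degrees off one another), so a rim of each block shows from above
- rest_red_top (a point): centre of the top plane of the two battens of the drying rest with red painted ends, 16 mm above the bench. The rest is a fixed brown wooden board 116 x 70 x 8 mm (x, y, z), its two ends painted red (18 mm wide bands), with two pale wooden battens 10 x 26 x 8 mm across it at x = +-20 mm; a block lies on the battens. x runs along the board, z up
- rest_yellow_top (a point): centre of the top plane of the two battens of the drying rest with yellow painted ends, 16 mm above the bench. The rest is a fixed brown wooden board 116 x 70 x 8 mm (x, y, z), its two ends painted yellow (18 mm wide bands), with two pale wooden battens 10 x 26 x 8 mm across it at x = +-20 mm; a block lies on the battens. x runs along the board, z up
- rest_blue_top (a point): centre of the top plane of the two battens of the drying rest with blue painted ends, 16 mm above the bench. The rest is a fixed brown wooden board 116 x 70 x 8 mm (x, y, z), its two ends painted blue (18 mm wide bands), with two pale wooden battens 10 x 26 x 8 mm across it at x = +-20 mm; a block lies on the battens. x runs along the board, z up
- slope: fixed white board, 145 x 108 mm, sloping at 15 degrees, on wooden feet. Its origin lies on the board's upper face, at the middle of the inner face of the green stop along the low edge, about 14 mm above the bench; x runs up the slope (away from the stop; the board reaches 132 mm that way), y along the stop, z square to the board, upwards. The stop is 108 mm long, 10 mm thick and 12 mm high. A block lies still on this slope, so it must be brought up to the stop
- varnish: loose, closed amber glass varnish jar with a steel cap and paper label, 52 mm across, 62 mm high, standing among the rests; origin at the centre of its underside. To be left where it stands
Things that resemble listed ones, but are neither listed nor needed, are in the scene too. Leave any pink or turquoise look-alike of the part that bears rest_yellow_top alone. Leave any pink or turquoise look-alike of the part that bears blue_c alone.

How it is judged:
On the way, in this order (a step that is already met when the one before it is completed fails the run):
1. the red block lies on the rest with red ends (horizontal distance between red_c and rest_red_top below 0.02 m and z of red_c in the frame of rest_red_top between 0.003 and 0.017 m and angle between the x axis of red_c and the x axis of rest_red_top, either way round below 0.35 rad and angle between red_c's own z axis and vertical below 0.1 rad), for 0.2 s.
2. the yellow block lies on the rest with yellow ends (horizontal distance between yellow_c and rest_yellow_top below 0.02 m and z of yellow_c in the frame of rest_yellow_top between 0.003 and 0.017 m and angle between the x axis of yellow_c and the x axis of rest_yellow_top, either way round below 0.35 rad and angle between yellow_c's own z axis and vertical below 0.1 rad), for 0.2 s.
3. the blue block lies on the rest with blue ends (horizontal distance between blue_c and rest_blue_top below 0.02 m and z of blue_c in the frame of rest_blue_top between 0.003 and 0.017 m and angle between the x axis of blue_c and the x axis of rest_blue_top, either way round below 0.35 rad and angle between blue_c's own z axis and vertical below 0.1 rad), for 0.2 s.
4. the bare block lies on the sloping board, against the stop (x of bare_c in the frame of slope between 0.05 and 0.064 m and y of bare_c in the frame of slope between -0.016 and 0.016 m and z of bare_c in the frame of slope between 0.005 and 0.015 m and angle between the x axis of bare_c and the x axis of slope, either way round below 0.2 rad and angle between the z axis of bare_c and the z axis of slope, either way round below 0.1 rad), for 0.2 s.
At the end, for the whole second after the job is handed in: Painted blocks flat, paint up, each on its colour's rest, within 14 mm of its middle and 15 degrees of its length; bare block flat on the slope, within 8 mm of the stop, 14 mm of the middle of its width, 9 degrees of the slope's line; all released and at rest (horizontal distance between red_c and rest_red_top below 0.014 m and z of red_c in the frame of rest_red_top between 0.005 and 0.015 m and angle between the x axis of red_c and the x axis of rest_red_top, either way round below 0.26 rad and angle between each of red_c, yellow_c, blue_c's own z axis and vertical below 0.1 rad and horizontal distance between yellow_c and rest_yellow_top below 0.014 m and z of yellow_c in the frame of rest_yellow_top between 0.005 and 0.015 m and angle between the x axis of yellow_c and the x axis of rest_yellow_top, either way round below 0.26 rad and horizontal distance between blue_c and rest_blue_top below 0.014 m and z of blue_c in the frame of rest_blue_top between 0.005 and 0.015 m and angle between the x axis of blue_c and the x axis of rest_blue_top, either way round below 0.26 rad and x of bare_c in the frame of slope between 0.05 and 0.062 m and y of bare_c in the frame of slope between -0.014 and 0.014 m and z of bare_c in the frame of slope between 0.005 and 0.015 m and angle between the x axis of bare_c and the x axis of slope, either way round below 0.16 rad and angle between the z axis of bare_c and the z axis of slope, either way round below 0.1 rad and linear speed of each of red, yellow, blue, bare below 0.02 m/s); the robot touches nothing.
It fails at once if the varnish jar is shifted by more than 20 mm or tipped (distance of varnish from where it was at the start of the episode above 0.02 m or angle between varnish's own z axis and vertical above 0.3 rad).
It fails at once if the red block is dropped (falls freely more than about 2 cm) (linear speed of red above 0.65 m/s and contact force between red and the fingers below 0.02 N).
It fails at once if the yellow block is dropped (falls freely more than about 2 cm) (linear speed of yellow above 0.65 m/s and contact force between yellow and the fingers below 0.02 N).
It fails at once if the blue block is dropped (falls freely more than about 2 cm) (linear speed of blue above 0.65 m/s and contact force between blue and the fingers below 0.02 N).
It fails at once if the bare block is dropped (falls freely more than about 2 cm) (linear speed of bare above 0.65 m/s and contact force between bare and the fingers below 0.02 N).
It also fails if it takes over 115 s, if anything falls off the work surface, if the arm or the gripper's body presses on something with over 40 N, if the wrist force passes 120 N, or if a joint passes its speed limit or range.

### The arm

A 7-joint arm with a two-finger parallel gripper is mounted at the origin on the work surface. World frame = base frame: x ahead of the robot, y to its left, z up, the work surface at z = 0. Lengths are in m, angles in rad, forces in N, time in s.
With the tool pointing down it reaches from about 0.425 to 0.925 m from the base axis. Payload 6.8 kg.
Tool frame: the origin (TCP) lies on the mounting face of the last link; the fingertips stand 182 mm ahead of it and the grasp point (between the pads) lies bot.pinch_z ahead of it (bot.pinch_z is the distance from the TCP to the grasp point, in m); z points along the fingers, y is the line along which they close (so a half turn about z gives the same grasp; the last joint's range is limited). The gripper opens to 88 mm and grips with 3 to 60 N. Pads are 20 mm wide; open, the fingers measure 115 mm over their backs; the gripper's body (75 mm by 178 mm) begins 61 mm behind the grasp point.
Start: joints at [-1.36, 0.477, 0.022, 1.555, -0.011, 1.109, -0.083], TCP at [0.212, 0.641, 0.405] pointing down, gripper open.
Joint ranges: [-2.96, 2.96], [-0.34, 2.1], [-1.41, 1.46], [0.24, 2.44], [-1.37, 4.51], [0.17, 1.92], [-2.96, 2.96]. Speed limits (rad/s): [2.39, 2.39, 3.14, 3.14, 3.14, 3.14, 3.14].

### API

Orientations are given as a 3x3 rotation matrix whose columns are the frame's x, y, z axes.
In Python, from plant import bot gives the robot as it stands. The module is installed in compiled form; this text tells all that it offers.
- The arm moves only by the shell command python3 -m pendant 'ROWS' [OPENING] [FORCE]. ROWS is JSON, a list of rows, each a list of 2 entries, a list of its own where there are three numbers: the shift along the world's x, y, z as a fraction of full scale, then the turn, a rotation vector about the world's x, y, z as a fraction of full scale. A call has 1 to 12 rows; each row is the pose to reach, as a shift and turn from the pose commanded when the call began; what a row does not reach only later rows make up. Full scale, the value 1, is 0.2 m for a shift and 2 rad for a turn. A row lasts 1/8 s, in which the tool goes at most 62.5 mm and 10.7 degrees, less where a joint would pass 70% of its speed; a pose out of reach is approached as far as the arm can. A call with a number of a shift or a turn outside -1 to 1 is refused whole. A call with a gripper value outside its range is refused whole. OPENING is the opening, from 0 (shut) to 1 (fully open), set as the call begins (- or left out, the last holds). The fingers move at their own pace and stop on an object; FORCE is the grip in N (left out, the last holds). Time passes only in rows, so rows that repeat a pose let the fingers close. It gives the time, the measured TCP pose, the force, the opening and the grip force at its end, in the units of the state.
- bot.observe(): the state, without advancing time (a new reading comes with each control period).
- bot.capture(name): name is "side" or "top" or "wrist"; returns a dict with "frame" (400x640x3 uint8, red, green, blue), "fx", "fy", "cx", "cy" (pixels), "R" (3x3) and "t" (3): a world point X has camera coordinates R X + t; the wrist camera has in their place "tool_from_camera" (4x4, takes a point from camera to tool coordinates, whose origin is the TCP and whose axes are the flange's). Camera axes: x right, y down, z forward; pixel columns grow to the right and rows downward; lengths in m; the calibration is good to about 2 mm. The wrist camera is an equidistant fisheye: a pixel r from the principal point sees the ray r / f radians off the axis. A picture is of the moment at which its call begins: read the wrist's pose just before it. There is no depth.
- bot.close_job(): hands the job in; it is judged then, once.
The state is a dict: "time": time; "qpos": joint angles; "qvel": joint speeds; "joint_efforts": joint torques, N m; "position": TCP position; "ee_rot": TCP orientation; "contact_force": force on the tool from outside, world axes, zero at the start; "moment": the same for the moment, N m; "opening": finger opening in m; "finger_force": force on a finger pad.
Only numpy, scipy, OpenCV 4.12 (cv2) and the standard library are available. Lean on these libraries where they do the work, as an engineer would, in place of code of your own. Each camera call takes 0.05 s, during which the arm holds its last target. There are 200 camera calls.

## Working session

There is one attempt and no reset: what is moved stays moved. The work goes in short steps, Python scripts to look and compute and a shell command to move; the robot and the scene stay as the last step left them, time stands still between calls to the robot, and variables do not carry over. Pictures are saved under pics/ and viewed, at most 14 in all, crops included, and the job is handed in when it is done.

```bash
mkdir -p pics
python3 - <<'E'
from plant import bot
import cv2,pickle
s=bot.observe()
print(s['position'],s['ee_rot'],s['opening'],bot.pinch_z,s['time'])
for n in('top','side','wrist'):
    c=bot.capture(n);pickle.dump(c,open(n+'.pkl','wb'))
    cv2.imwrite(f'pics/{n}0.png',c['frame'][:,:,::-1])
    print(n,{k:v for k,v in c.items() if k!='frame'})
E
```

```text
[0.21148956 0.6407404  0.40370847] [[-9.49612811e-01  3.13425177e-01 -4.09940388e-04]
 [ 3.13425412e-01  9.49611302e-01 -1.69882294e-03]
 [-1.43169853e-04 -1.74170976e-03 -9.99998473e-01]] 0.08802131784953092 0.1633 0.0
top {'fx': 468.6593795671274, 'fy': 468.6593795671274, 'cx': 317.08698012891085, 'cy': 194.9494119947171, 'R': array([[ 0.02842849, -0.99952042,  0.01227799],
       [-0.99355774, -0.02960266, -0.10939239],
       [ 0.10970339, -0.00908904, -0.99392281]]), 't': array([-0.05056358,  0.55163925,  1.15009054])}
side {'fx': 474.59949826213494, 'fy': 474.59949826213494, 'cx': 319.63159221808036, 'cy': 196.4090705137227, 'R': array([[ 0.99887322, -0.04163309, -0.02278108],
       [-0.04389584, -0.62802063, -0.77695769],
       [ 0.01804016,  0.77708222, -0.62914051]]), 't': array([-0.53827268,  0.04317614,  1.32054275])}
wrist {'fx': 309.70691628693146, 'fy': 309.70691628693146, 'cx': 324.0017961277098, 'cy': 204.03337525104988, 'tool_from_camera': array([[ 5.54781212e-06, -9.65715718e-01, -2.59601909e-01,
         7.10592513e-02],
       [ 9.99999875e-01, -1.24539767e-04,  4.84656768e-04,
         1.58649607e-04],
       [-5.00371420e-04, -2.59601879e-01,  9.65715597e-01,
         1.97371596e-02],
       [ 0.00000000e+00,  0.00000000e+00,  0.00000000e+00,
         1.00000000e+00]])}
```

View pics/top0.png

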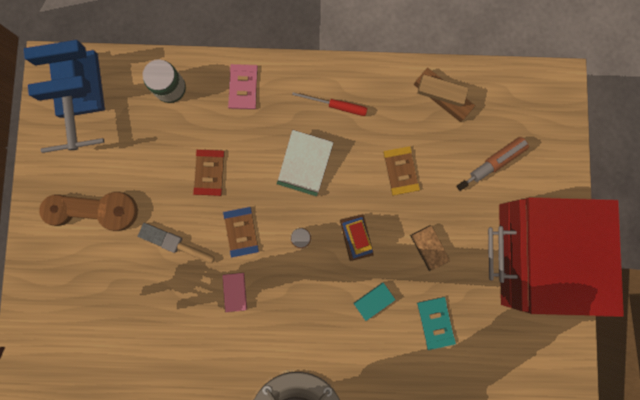

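View pics/side0.png

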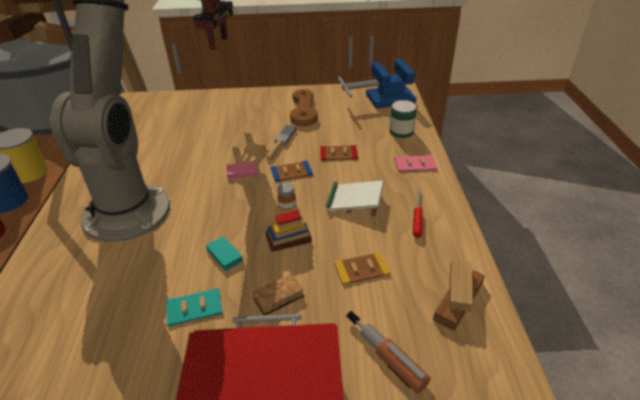

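The overview shows red rest ≈(209,172), blue rest ≈(241,232), yellow rest ≈(402,171), slope ≈(305,163) with its stop on the lower side, pile ≈(357,237), and jar ≈(300,237). I'll enlarge it and read the corners.

Run:
```python
import cv2,pickle
f=pickle.load(open('top.pkl','rb'))['frame'][:,:,::-1]
a=f[140:265,185:265];b=f[125:205,270:425]; d=f[205:270,285:385]
cv2.imwrite('pics/ca.png',cv2.resize(a,None,fx=4.8,fy=4.8,interpolation=2))
g=f[120:270,275:425]
cv2.imwrite('pics/cb.png',cv2.resize(g,None,fx=4,fy=4,interpolation=2))
```

```text
(no output)
```

View pics/ca.png

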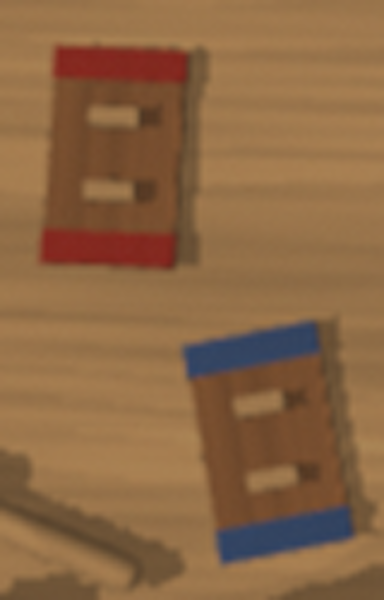

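View pics/cb.png

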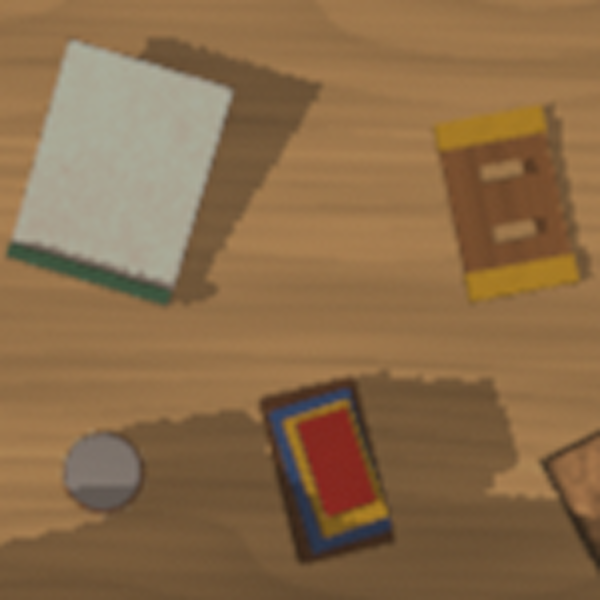

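Corners are readable: rests, the slope's edges, and the four stacked tops. I'll compute poses and check the sizes.

```bash
cat > h.py <<'E'
import numpy as np,pickle
def ray(c,u,v,z):
    d=c['R'].T@np.array([(u-c['cx'])/c['fx'],(v-c['cy'])/c['fy'],1]); o=-c['R'].T@c['t']
    return o+d*(z-o[2])/d[2]
def quad(c,pts,z):
    P=np.array([ray(c,u,v,z) for u,v in pts]); m=P.mean(0)
    a=(P[0]+P[1]-P[2]-P[3])/2; b=(P[0]+P[3]-P[1]-P[2])/2
    return m.round(4),'len%.4f wid%.4f yaw%.1f'%(np.hypot(*a[:2]),np.hypot(*b[:2]),np.degrees(np.arctan2(a[1],a[0])))
E
python3 - <<'E'
from h import *
c=pickle.load(open('top.pkl','rb'))
def m(o,s,p): return [(o[0]+(x+.5)/s-.5,o[1]+(y+.5)/s-.5) for x,y in p]
A=lambda p:m((185,140),4.8,p); B=lambda p:m((275,120),4,p)
print('redrest',quad(c,A([(55,46),(190,51),(175,268),(40,263)]),.008))
print('bluerest',quad(c,A([(184,347),(318,321),(354,536),(222,564)]),.008))
print('yelrest',quad(c,B([(435,128),(545,104),(580,281),(472,302)]),.008))
print('red',quad(c,B([(295,420),(348,403),(378,500),(328,518)]),.08))
print('yel',quad(c,B([(285,420),(345,400),(386,518),(322,537)]),.06))
print('blue',quad(c,B([(270,408),(350,388),(388,532),(312,556)]),.04))
print('bare',quad(c,B([(262,400),(355,378),(394,541),(302,563)]),.02))
h=[ray(c,*q,.0481) for q in B([(72,40),(233,91)])]
l=[ray(c,*q,.0256) for q in B([(10,242),(178,290)])]
print(h,l); H=np.mean(h,0);L=np.mean(l,0)
print(H,L,np.hypot(*(h[0]-h[1])[:2]),np.hypot(*(l[0]-l[1])[:2]), np.degrees(np.arctan2(*(H-L)[1::-1])),np.hypot(*(H-L)[:2]))
print('jar',ray(c,*B([(103,472)])[0],.062))
E
```

```text
redrest (array([0.606 , 0.2462, 0.008 ]), 'len0.1178 wid0.0723 yaw-0.8')
bluerest (array([0.456 , 0.1565, 0.008 ]), 'len0.1161 wid0.0715 yaw12.3')
yelrest (array([ 0.6257, -0.2516,  0.008 ]), 'len0.1168 wid0.0725 yaw12.0')
red (array([ 0.4548, -0.1369,  0.08  ]), 'len0.0610 wid0.0327 yaw19.1')
yel (array([ 0.4502, -0.1373,  0.06  ]), 'len0.0749 wid0.0397 yaw19.6')
blue (array([ 0.4493, -0.1365,  0.04  ]), 'len0.0932 wid0.0504 yaw16.5')
bare (array([ 0.4501, -0.1373,  0.02  ]), 'len0.1050 wid0.0601 yaw14.8')
[array([0.71456297, 0.03196708, 0.0481    ]), array([ 0.68502574, -0.07021884,  0.0481    ])] [array([0.58821556, 0.06785221, 0.0256    ]), array([ 0.56077101, -0.03948607,  0.0256    ])]
[ 0.69979435 -0.01912588  0.0481    ] [0.57449328 0.01418307 0.0256    ] 0.10636922045933271 0.11079129134139876 -14.886725881016787 0.12965278312521336
jar [0.44407005 0.00337337 0.062     ]
```

Measured sizes agree with the specification to within 2–3 mm, and the slope origin comes out at about (0.577, 0.0136) with the upslope direction near -15°. Next I go above the pile, keeping clear of the inner reach limit.

```bash
python3 -m pendant '[[[1,-1,0],[0,0,0.326]],[[1,-1,0],[0,0,0.326]],[[1,-1,0],[0,0,0.326]],[[1,-1,0],[0,0,0.326]],[[1,-1,0],[0,0,0.326]],[[1,-1,0],[0,0,0.326]]]' 1 >/dev/null
python3 -m pendant '[[[0.7,-1,0],[0,0,0]],[[0.7,-1,0],[0,0,0]],[[0.7,-1,0],[0,0,0]],[[0.7,-1,0],[0,0,0]],[[0.7,-1,0],[0,0,0]]]'
python3 -m pendant '[[[-0.1,-1,0],[0,0,0]],[[-0.1,-1,0],[0,0,0]],[[-0.1,-1,0],[0,0,0]],[[-0.1,-1,0],[0,0,0]],[[-0.1,-1,0],[0,0,0]]]' >/dev/null
python3 -m pendant '[[[-0.382,-0.888,-0.25],[0,0,0]],[[-0.382,-0.888,-0.25],[0,0,0]],[[-0.382,-0.888,-0.25],[0,0,0]],[[-0.382,-0.888,-0.25],[0,0,0]],[[-0.382,-0.888,-0.25],[0,0,0]],[[-0.382,-0.888,-0.25],[0,0,0]]]'
python3 - <<'E'
from plant import bot
import cv2,pickle
s=bot.observe();c=bot.capture('wrist');c.update(p=s['position'],Rt=s['ee_rot']);pickle.dump(c,open('w1.pkl','wb'))
print(s['position'],s['ee_rot'],s['qpos'],s['time'])
cv2.imwrite('pics/w1.png',c['frame'][:,:,::-1])
E
```

```text
time: 1.52
position: [0.5535, 0.2375, 0.4045]
ee_rot: [[-0.947, -0.321, 0.001], [-0.321, 0.947, -0.002], [-0.0, -0.002, -1.0]]
contact_force: [-0.5, 0.8, 0.3]
opening: 0.0875
finger_force: 0.0
time: 2.9
position: [0.4567, -0.134, 0.355]
ee_rot: [[-0.944, -0.331, 0.001], [-0.331, 0.944, 0.001], [-0.001, 0.0, -1.0]]
contact_force: [0.1, 0.4, 0.5]
opening: 0.0879
finger_force: 0.0
[ 0.45667199 -0.13403084  0.35501341] [[-9.43561600e-01 -3.31195209e-01  1.11415494e-03]
 [-3.31194644e-01  9.43562223e-01  6.63252985e-04]
 [-1.27094072e-03  2.56817899e-04 -9.99999159e-01]] [-0.04342985  0.20939591  0.22617451  2.08262206 -0.06295653  0.85476074
  2.12764156] 2.9
```

View pics/w1.png

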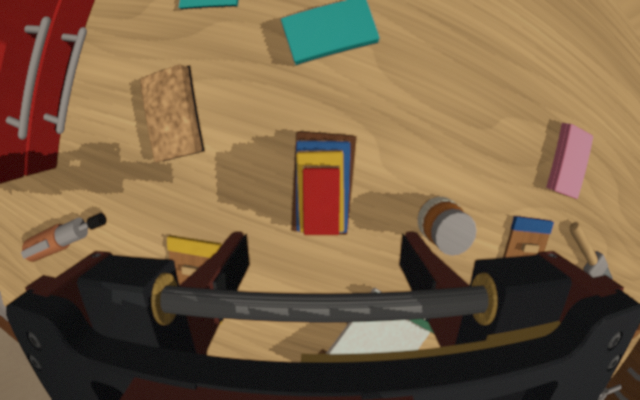

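The wrist view shows the pile upright in the image: red top at about (302–341, 168)–(303–346, 235), the yellow rim around it, and the jar well clear at (450,225). I'll convert these to world coordinates.

```bash
cat >> h.py <<'E'
def wray(c,u,v,z):
    x,y=(u-c['cx'])/c['fx'],(v-c['cy'])/c['fy'];r=np.hypot(x,y)+1e-9
    d=np.array([x/r*np.sin(r),y/r*np.sin(r),np.cos(r)]);T=c['tool_from_camera']
    d=c['Rt']@T[:3,:3]@d;o=c['p']+c['Rt']@T[:3,3]
    return o+d*(z-o[2])/d[2]
def wquad(c,pts,z):
    P=np.array([wray(c,u,v,z) for u,v in pts]); m=P.mean(0)
    a=(P[0]+P[1]-P[2]-P[3])/2; b=(P[0]+P[3]-P[1]-P[2])/2
    return m.round(4),'len%.4f wid%.4f yaw%.1f'%(np.hypot(*a[:2]),np.hypot(*b[:2]),np.degrees(np.arctan2(a[1],a[0])))
E
python3 - <<'E'
from h import *
c=pickle.load(open('w1.pkl','rb'))
print('red',wquad(c,[(303,235),(346,235),(339,168),(303,168)],.08))
print('yel',wquad(c,[(301,226),(346,226),(342,151),(298,153)],.06))
print('blue',wquad(c,[(296,228),(350,228),(351,142),(297,142)],.04))
from plant import bot
print(bot.observe()['position'])
E
```

```text
red (array([ 0.4538, -0.1356,  0.08  ]), 'len0.0594 wid0.0339 yaw22.2')
yel (array([ 0.448 , -0.1387,  0.06  ]), 'len0.0695 wid0.0408 yaw21.9')
blue (array([ 0.4482, -0.137 ,  0.04  ]), 'len0.0863 wid0.0530 yaw18.7')
[ 0.45651881 -0.13425641  0.35498775]
```

```bash
python3 -m pendant '[[[-0.01,-0.01,-0.25],[0,0,0]],[[-0.01,-0.01,-0.45],[0,0,0]],[[-0.01,-0.01,-0.53],[0,0,0]],[[-0.01,-0.01,-0.55],[0,0,0]],[[-0.01,-0.01,-0.55],[0,0,0]],[[-0.01,-0.01,-0.55],[0,0,0]]]' 1
python3 -m pendant '[[[0,0,0],[0,0,0]],[[0,0,0],[0,0,0]],[[0,0,0],[0,0,0]],[[0,0,0],[0,0,0]],[[0,0,0],[0,0,0]]]' 0 20
```

```text
time: 3.7
position: [0.4538, -0.1384, 0.2455]
ee_rot: [[-0.945, -0.328, 0.002], [-0.328, 0.945, -0.0], [-0.002, -0.001, -1.0]]
contact_force: [-0.4, -0.0, -0.1]
opening: 0.0876
finger_force: 0.0
time: 4.32
position: [0.4532, -0.1386, 0.2447]
ee_rot: [[-0.945, -0.327, -0.0], [-0.327, 0.945, 0.0], [0.0, 0.0, -1.0]]
contact_force: [-0.3, -0.3, 0.9]
opening: 0.0411
finger_force: 0.0
```

```bash
python3 -m pendant '[[[0,0,0],[0,0,0]],[[0,0,0],[0,0,0]],[[0,0,0],[0,0,0]]]'
python3 -m pendant '[[[0,0,0.03],[0,0,0]],[[0,0,0.1],[0,0,0]],[[0,0,0.25],[0,0,0]],[[0,0,0.3],[0,0,0]]]'
```

```text
time: 4.7
position: [0.4532, -0.1386, 0.2446]
ee_rot: [[-0.945, -0.327, -0.0], [-0.327, 0.945, 0.0], [0.0, 0.0, -1.0]]
contact_force: [0.9, -0.7, 0.7]
opening: 0.032
finger_force: 20.0
time: 5.2
position: [0.4537, -0.1388, 0.3068]
ee_rot: [[-0.945, -0.327, 0.004], [-0.327, 0.945, -0.0], [-0.003, -0.002, -1.0]]
contact_force: [0.8, 0.7, -0.5]
opening: 0.0323
finger_force: 20.0
```

```bash
python3 -m pendant '[[[0.06,0.15,0],[0,0,-0.02]],[[0.17,0.4,0],[0,0,-0.07]],[[0.28,0.7,0],[0,0,-0.12]],[[0.38,0.96,0],[0,0,-0.175]]]' >/dev/null
python3 -m pendant '[[[0.12,0.3,0],[0,0,0]],[[0.23,0.58,0],[0,0,0]],[[0.32,0.82,0],[0,0,0]],[[0.37,0.93,0],[0,0,0]],[[0.385,0.965,0],[0,0,0]],[[0.385,0.965,0],[0,0,0]],[[0.385,0.965,0],[0,0,0]]]'
python3 - <<'E'
from plant import bot
import cv2,pickle
s=bot.observe();c=bot.capture('wrist');c.update(p=s['position'],Rt=s['ee_rot']);pickle.dump(c,open('w2.pkl','wb'))
print(s['position'])
cv2.imwrite('pics/w2.png',c['frame'][:,:,::-1])
E
```

```text
time: 6.58
position: [0.6061, 0.2446, 0.3047]
ee_rot: [[-1.0, 0.019, -0.0], [0.019, 1.0, -0.001], [0.0, -0.001, -1.0]]
contact_force: [0.2, -0.7, -2.3]
opening: 0.0318
finger_force: 20.0
[0.60606289 0.24457172 0.30469699]
```

View pics/w2.png

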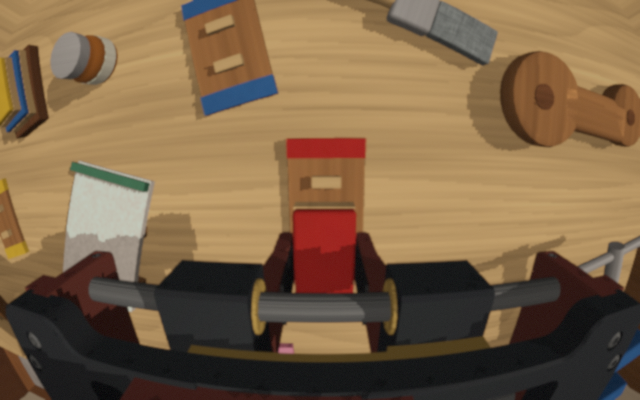

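The red block is held above the red rest and aligned with it. The rest's near edge runs (287,140)–(366,140) and its sides look parallel to the block. A quick numeric check follows, with the blue rest measured from the same picture.

Run:
```python
from h import *
c=pickle.load(open('w2.pkl','rb'))
for q in[(287,140),(366,140)]: print(wray(c,*q,.008))
for q in[(303,183),(341,183)]: print('bat',wray(c,*q,.016))
for q in[(294,210),(356,210)]: print('blk',wray(c,*q,.143))
for q in[(204,114),(277,92)]: print('blue rest far edge',wray(c,*q,.008))
for q in[(70,172),(150,190)]: print('stop',wray(c,*q,.0256))
```

```text
[0.54960797 0.21267845 0.008     ]
[0.55086283 0.28330079 0.008     ]
bat [0.58767357 0.22642191 0.016     ]
bat [0.5883167 0.2600706 0.016    ]
blk [0.57589558 0.23095426 0.143     ]
blk [0.57645387 0.26063664 0.143     ]
blue rest far edge [0.52092    0.13496554 0.008     ]
blue rest far edge [0.50592412 0.20492415 0.008     ]
stop [ 0.56301587 -0.03391497  0.0256    ]
stop [0.58765813 0.0780234  0.0256    ]
```

```bash
python3 -m pendant '[[[0.01,0.01,-0.12],[0,0,0]],[[0.01,0.01,-0.3],[0,0,0]],[[0.01,0.01,-0.43],[0,0,0]],[[0.01,0.01,-0.49],[0,0,0]],[[0.01,0.01,-0.505],[0,0,0]],[[0.01,0.01,-0.515],[0,0,0]],[[0.01,0.01,-0.52],[0,0,0]],[[0.01,0.01,-0.52],[0,0,0]]]'
```

```text
time: 7.62
position: [0.6083, 0.2485, 0.2013]
ee_rot: [[-1.0, 0.017, 0.001], [0.017, 1.0, 0.0], [-0.001, 0.001, -1.0]]
contact_force: [-0.5, 0.4, -0.3]
opening: 0.0323
finger_force: 20.0
```

```bash
python3 -m pendant '[[[0,0,-0.004],[0,0,0]],[[0,0,-0.004],[0,0,0]]]'
python3 -m pendant '[[[0,0,-0.004],[0,0,0]],[[0,0,-0.004],[0,0,0]],[[0,0,-0.004],[0,0,0]]]' 1 | head -2
python3 -m pendant '[[[0,0,0.01],[0,0,0]],[[0,0,0.15],[0,0,0]],[[0,0,0.4],[0,0,0]],[[0,0,0.52],[0,0,0]]]'
```

```text
time: 7.88
position: [0.6084, 0.2485, 0.2007]
ee_rot: [[-1.0, 0.017, 0.001], [0.017, 1.0, 0.0], [-0.001, 0.0, -1.0]]
contact_force: [-2.0, -0.2, 5.5]
opening: 0.0317
finger_force: 20.0
time: 8.25
position: [0.6081, 0.2484, 0.1989]
time: 8.75
position: [0.6088, 0.2485, 0.306]
ee_rot: [[-1.0, 0.017, 0.003], [0.017, 1.0, 0.002], [-0.003, 0.002, -1.0]]
contact_force: [-0.3, 0.4, 0.6]
opening: 0.0875
finger_force: 0.0
```

```bash
python3 -m pendant '[[[-0.15,-0.3,0],[0,0,0.05]],[[-0.3,-0.6,0],[0,0,0.12]],[[-0.4,-0.96,0],[0,0,0.183]],[[-0.4,-0.96,0],[0,0,0.183]]]' >/dev/null
python3 -m pendant '[[[-0.13,-0.3,0],[0,0,0]],[[-0.26,-0.6,0],[0,0,0]],[[-0.397,-0.97,0.2],[0,0,0]],[[-0.397,-0.97,0.2],[0,0,0]],[[-0.397,-0.97,0.2],[0,0,0]],[[-0.397,-0.97,0.2],[0,0,0]]]'
python3 - <<'E'
from plant import bot
import cv2,pickle,numpy as np
s=bot.observe();c=bot.capture('wrist');c.update(p=s['position'],Rt=s['ee_rot']);pickle.dump(c,open('w3.pkl','wb'))
print(s['position'])
t=bot.capture('top')['frame'][:,:,::-1]
w=cv2.resize(c['frame'][110:270,250:400,::-1],None,fx=3,fy=3,interpolation=2)
v=cv2.resize(t[140:205,180:240],None,fx=5,fy=5,interpolation=2)
o=np.zeros((480,750,3),np.uint8);o[:480,:450]=w;o[:325,450:750]=v
cv2.imwrite('pics/w3.png',o)
E
```

```text
time: 10.0
position: [0.4494, -0.1363, 0.3428]
ee_rot: [[-0.939, -0.343, 0.0], [-0.343, 0.939, 0.001], [-0.0, 0.0, -1.0]]
contact_force: [-0.0, 0.5, 0.0]
opening: 0.088
finger_force: 0.0
[ 0.44938746 -0.13628803  0.34283764]
```

View pics/w3.png

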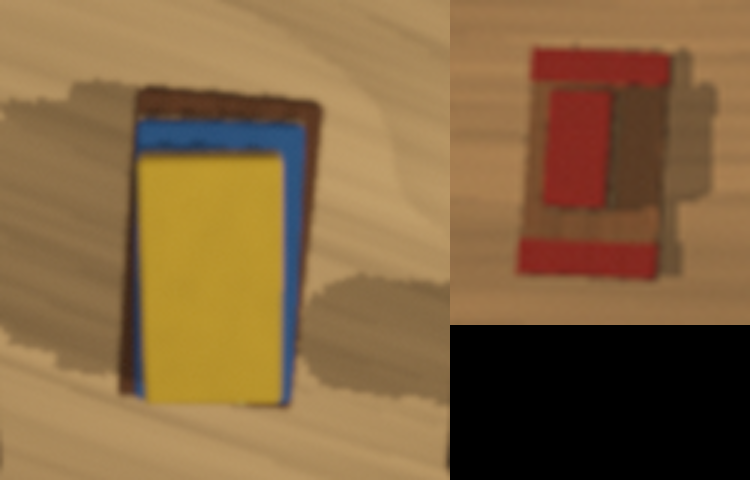

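Red lies centred on its rest (the offset is parallax). In the wrist crop, yellow's corners are (138,157), (282,155), (281,403), (148,403).

Run:
```python
from h import *
c=pickle.load(open('w3.pkl','rb'))
M=lambda p:[(250+x/3,110+y/3) for x,y in p]
print('yel',wquad(c,M([(148,403),(281,403),(282,155),(138,157)]),.06))
print('blue',wquad(c,M([(135,405),(289,405),(305,125),(138,122)]),.04))
print('bare',wquad(c,M([(120,392),(300,405),(322,103),(137,88)]),.02))
```

```text
yel (array([ 0.4507, -0.1383,  0.06  ]), 'len0.0756 wid0.0409 yaw20.9')
blue (array([ 0.451 , -0.1369,  0.04  ]), 'len0.0922 wid0.0509 yaw18.1')
bare (array([ 0.45  , -0.1364,  0.02  ]), 'len0.1057 wid0.0621 yaw16.5')
```

```bash
python3 -m pendant '[[[0.006,-0.01,-0.25],[0,0,0]],[[0.006,-0.01,-0.47],[0,0,0]],[[0.006,-0.01,-0.57],[0,0,0]],[[0.006,-0.01,-0.592],[0,0,0]],[[0.006,-0.01,-0.592],[0,0,0]],[[0.006,-0.01,-0.592],[0,0,0]]]' 1
python3 -m pendant '[[[0,0,0],[0,0,0]],[[0,0,0],[0,0,0]],[[0,0,0],[0,0,0]],[[0,0,0],[0,0,0]],[[0,0,0],[0,0,0]],[[0,0,0],[0,0,0]],[[0,0,0],[0,0,0]]]' 0 20
python3 -m pendant '[[[0,0,0.03],[0,0,0]],[[0,0,0.1],[0,0,0]],[[0,0,0.25],[0,0,0]],[[0,0,0.4],[0,0,0]],[[0,0,0.4],[0,0,0]]]'
```

```text
time: 10.85
position: [0.4505, -0.1395, 0.2255]
ee_rot: [[-0.94, -0.342, 0.002], [-0.342, 0.94, -0.0], [-0.001, -0.001, -1.0]]
contact_force: [0.5, -0.7, 0.6]
opening: 0.088
finger_force: 0.0
time: 11.72
position: [0.4499, -0.1396, 0.2246]
ee_rot: [[-0.94, -0.342, -0.0], [-0.342, 0.94, 0.0], [0.0, 0.0, -1.0]]
contact_force: [-0.1, -0.1, 0.9]
opening: 0.0417
finger_force: 20.0
time: 12.35
position: [0.4507, -0.1399, 0.3073]
ee_rot: [[-0.94, -0.342, 0.005], [-0.342, 0.94, -0.001], [-0.005, -0.002, -1.0]]
contact_force: [1.2, 0.2, -0.9]
opening: 0.0419
finger_force: 20.0
```

```bash
python3 -m pendant '[[[0.15,-0.1,0],[0,0,-0.02]],[[0.35,-0.22,0],[0,0,-0.04]],[[0.58,-0.37,0],[0,0,-0.06]],[[0.78,-0.49,0],[0,0,-0.07]],[[0.885,-0.56,0],[0,0,-0.07]],[[0.885,-0.56,0],[0,0,-0.07]],[[0.885,-0.56,0],[0,0,-0.07]]]'
python3 - <<'E'
from plant import bot
import cv2,pickle
s=bot.observe();c=bot.capture('wrist');c.update(p=s['position'],Rt=s['ee_rot']);pickle.dump(c,open('w4.pkl','wb'))
print(s['position'])
cv2.imwrite('pics/w4.png',cv2.resize(c['frame'][90:290,220:430,::-1],None,fx=3,fy=3,interpolation=2)[:600])
E
```

```text
time: 13.22
position: [0.626, -0.251, 0.3038]
ee_rot: [[-0.978, -0.208, -0.002], [-0.208, 0.978, 0.001], [0.002, 0.001, -1.0]]
contact_force: [-1.8, -0.1, -1.0]
opening: 0.0419
finger_force: 20.0
[ 0.62604383 -0.25099633  0.30378667]
```

View pics/w4.png

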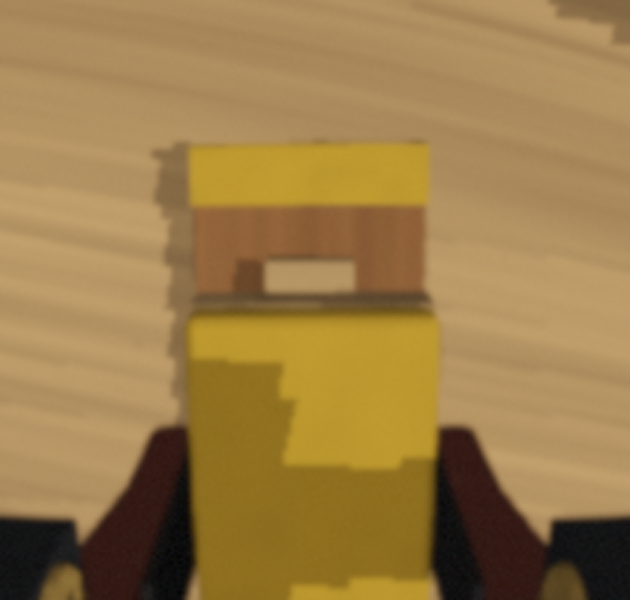

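Yellow is held over its rest and parallel to it. The rest's near edge runs (189,144)–(429,143) and the block's front top edge (189,315)–(437,315).

Run:
```python
from h import *
c=pickle.load(open('w4.pkl','rb'))
d=-c['Rt'][:,0]
M=lambda x,y,z:wray(c,220+x/3,90+y/3,z)
e=(M(189,144,.008)+M(429,143,.008))/2; b=(M(189,317,.139)+M(437,317,.139))/2
print('rest ctr',e+d*.058,'block ctr',b+d*.038, M(429,143,.008)-M(189,144,.008))
```

```text
rest ctr [ 0.62584332 -0.25113821  0.00789657] block ctr [ 0.62747039 -0.24991544  0.13893224] [-0.01505966  0.06964999  0.        ]
```

```bash
python3 -m pendant '[[[-0.006,-0.006,-0.12],[0,0,0]],[[-0.006,-0.006,-0.3],[0,0,0]],[[-0.006,-0.006,-0.43],[0,0,0]],[[-0.006,-0.006,-0.49],[0,0,0]],[[-0.006,-0.006,-0.508],[0,0,0]],[[-0.006,-0.006,-0.515],[0,0,0]],[[-0.006,-0.006,-0.524],[0,0,0]],[[-0.006,-0.006,-0.524],[0,0,0]]]'
```

```text
time: 14.28
position: [0.6262, -0.253, 0.2007]
ee_rot: [[-0.978, -0.208, 0.002], [-0.208, 0.978, -0.0], [-0.001, -0.001, -1.0]]
contact_force: [-0.1, -0.5, 2.2]
opening: 0.0421
finger_force: 20.0
```

```bash
python3 -m pendant '[[[0,0,-0.003],[0,0,0]],[[0,0,-0.003],[0,0,0]]]' | grep -A1 contact
python3 -m pendant '[[[0,0,0],[0,0,0]],[[0,0,0],[0,0,0]],[[0,0,0],[0,0,0]],[[0,0,0],[0,0,0]]]' 1 | head -2
python3 -m pendant '[[[0,0,0.01],[0,0,0]],[[0,0,0.15],[0,0,0]],[[0,0,0.4],[0,0,0]],[[0,0,0.7],[0,0,0]]]' | head -2
python3 -m pendant '[[[-0.2,0.13,0],[0,0,0.02]],[[-0.5,0.32,0],[0,0,0.052]],[[-0.75,0.48,0],[0,0,0.052]],[[-0.873,0.578,0],[0,0,0.052]],[[-0.873,0.578,0],[0,0,0.052]],[[-0.873,0.578,0],[0,0,0.052]]]'
python3 - <<'E'
from plant import bot
import cv2,pickle,numpy as np
s=bot.observe();c=bot.capture('wrist');c.update(p=s['position'],Rt=s['ee_rot']);pickle.dump(c,open('w5.pkl','wb'))
print(s['position'])
t=bot.capture('top')['frame'][:,:,::-1]
w=cv2.resize(c['frame'][110:270,250:400,::-1],None,fx=3,fy=3,interpolation=2)
v=cv2.resize(t[140:205,370:430],None,fx=5,fy=5,interpolation=2)
o=np.zeros((480,750,3),np.uint8);o[:480,:450]=w;o[:325,450:750]=v
cv2.imwrite('pics/w5.png',o)
E
```

```text
contact_force: [-1.6, 1.4, 7.0]
opening: 0.042
time: 15.02
position: [0.6257, -0.2528, 0.1991]
time: 15.52
position: [0.6254, -0.2526, 0.3399]
time: 16.27
position: [0.452, -0.1376, 0.3398]
ee_rot: [[-0.951, -0.308, 0.002], [-0.308, 0.951, -0.0], [-0.002, -0.001, -1.0]]
contact_force: [-0.0, -0.3, -0.1]
opening: 0.0877
finger_force: 0.0
[ 0.45196195 -0.13755985  0.33984122]
```

View pics/w5.png

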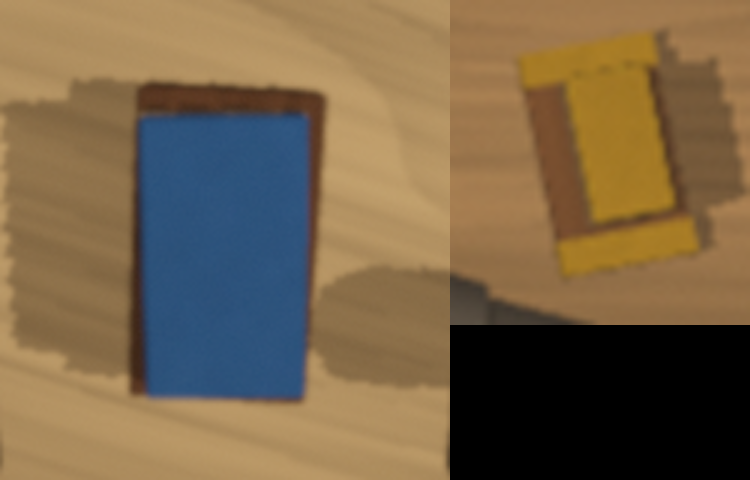

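Yellow lies centred on its rest. Blue's top corners in the crop are (148,398), (304,399), (309,115), (138,118).

Run:
```python
from h import *
c=pickle.load(open('w5.pkl','rb'))
M=lambda p:[(250+x/3,110+y/3) for x,y in p]
print('blue',wquad(c,M([(148,398),(304,399),(309,115),(138,118)]),.04))
```

```text
blue (array([ 0.4504, -0.137 ,  0.04  ]), 'len0.0910 wid0.0512 yaw18.5')
```

```bash
python3 -m pendant '[[[-0.005,0.003,-0.25],[0,0,0.004]],[[-0.005,0.003,-0.5],[0,0,0.004]],[[-0.005,0.003,-0.64],[0,0,0.004]],[[-0.005,0.003,-0.676],[0,0,0.004]],[[-0.005,0.003,-0.676],[0,0,0.004]],[[-0.005,0.003,-0.676],[0,0,0.004]]]' 1
python3 -m pendant '[[[0,0,0],[0,0,0]],[[0,0,0],[0,0,0]],[[0,0,0],[0,0,0]],[[0,0,0],[0,0,0]],[[0,0,0],[0,0,0]],[[0,0,0],[0,0,0]],[[0,0,0],[0,0,0]]]' 0 20
python3 -m pendant '[[[0,0,0.03],[0,0,0]],[[0,0,0.1],[0,0,0]],[[0,0,0.25],[0,0,0]],[[0,0,0.42],[0,0,0]],[[0,0,0.5],[0,0,0]],[[0,0,0.5],[0,0,0]]]'
```

```text
time: 17.12
position: [0.4509, -0.1369, 0.2051]
ee_rot: [[-0.949, -0.315, 0.002], [-0.315, 0.949, -0.0], [-0.002, -0.001, -1.0]]
contact_force: [0.8, -0.1, -0.6]
opening: 0.088
finger_force: 0.0
time: 18.0
position: [0.4503, -0.1366, 0.2042]
ee_rot: [[-0.949, -0.316, 0.0], [-0.316, 0.949, -0.0], [-0.0, -0.0, -1.0]]
contact_force: [-1.0, 0.3, 4.1]
opening: 0.0519
finger_force: 20.0
time: 18.75
position: [0.4505, -0.1367, 0.3057]
ee_rot: [[-0.949, -0.316, 0.003], [-0.316, 0.949, -0.0], [-0.003, -0.001, -1.0]]
contact_force: [-0.2, 0.5, -1.5]
opening: 0.0517
finger_force: 20.0
```

```bash
python3 -m pendant '[[[0.05,0.15,0],[0,0,-0.01]],[[0.12,0.35,0],[0,0,-0.03]],[[0.17,0.57,0],[0,0,-0.053]],[[0.2,0.735,0],[0,0,-0.053]]]' >/dev/null
python3 -m pendant '[[[-0.03,0.2,0],[0,0,0]],[[-0.09,0.45,0],[0,0,0]],[[-0.14,0.63,0],[0,0,0]],[[-0.17,0.735,0],[0,0,0]],[[-0.17,0.735,0],[0,0,0]],[[-0.17,0.735,0],[0,0,0]]]'
python3 - <<'E'
from plant import bot
import cv2,pickle
s=bot.observe();c=bot.capture('wrist');c.update(p=s['position'],Rt=s['ee_rot']);pickle.dump(c,open('w6.pkl','wb'))
print(s['position'])
cv2.imwrite('pics/w6.png',cv2.resize(c['frame'][90:290,220:430,::-1],None,fx=3,fy=3,interpolation=2)[:600])
E
```

```text
time: 20.0
position: [0.4562, 0.1564, 0.3036]
ee_rot: [[-0.977, -0.213, -0.001], [-0.213, 0.977, -0.001], [0.001, -0.001, -1.0]]
contact_force: [0.0, -0.4, -1.0]
opening: 0.0518
finger_force: 20.0
[0.45620669 0.15637064 0.30364152]
```

View pics/w6.png

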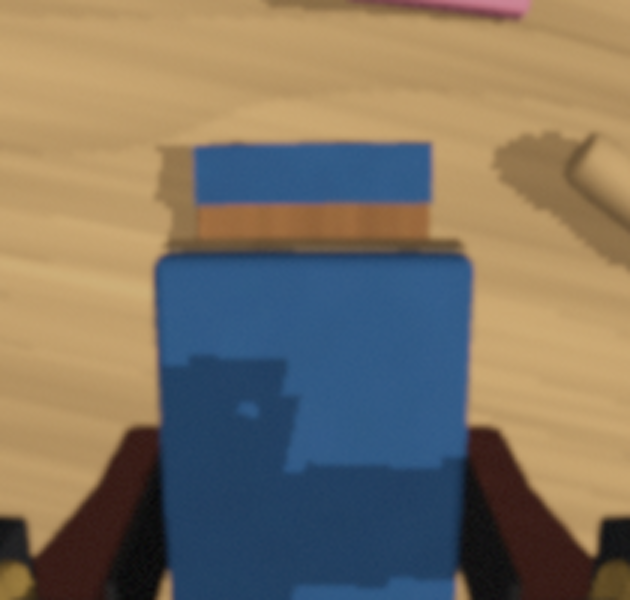

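Blue is over its rest, parallel and centred (rest edge centre (313,144), block edge centre (313,256)). I'll lower it.

```bash
python3 -m pendant '[[[0,0.004,-0.12],[0,0,0]],[[0,0.004,-0.3],[0,0,0]],[[0,0.004,-0.43],[0,0,0]],[[0,0.004,-0.49],[0,0,0]],[[0,0.004,-0.508],[0,0,0]],[[0,0.004,-0.515],[0,0,0]],[[0,0.004,-0.522],[0,0,0]],[[0,0.004,-0.522],[0,0,0]]]'
```

```text
time: 21.05
position: [0.4565, 0.1583, 0.2002]
ee_rot: [[-0.977, -0.214, 0.001], [-0.214, 0.977, 0.001], [-0.001, 0.0, -1.0]]
contact_force: [0.5, -0.6, -0.3]
opening: 0.0522
finger_force: 20.0
```

```bash
python3 -m pendant '[[[0,0,-0.004],[0,0,0]],[[0,0,-0.006],[0,0,0]],[[0,0,-0.006],[0,0,0]]]' | grep -A1 -B2 contact
python3 -m pendant '[[[0,0,0],[0,0,0]],[[0,0,0],[0,0,0]],[[0,0,0],[0,0,0]],[[0,0,0],[0,0,0]]]' 1 | head -2
python3 -m pendant '[[[0,0,0.01],[0,0,0]],[[0,0,0.15],[0,0,0]],[[0,0,0.4],[0,0,0]],[[0,0,0.7],[0,0,0]]]' | head -2
python3 -m pendant '[[[0.05,-0.2,0],[0,0,0]],[[0.15,-0.45,0],[0,0,0]],[[0.17,-0.735,0],[0,0,0.035]],[[0.17,-0.735,0],[0,0,0.035]]]' >/dev/null
python3 -m pendant '[[[-0.05,-0.3,0],[0,0,0]],[[-0.15,-0.6,0],[0,0,0]],[[-0.2,-0.735,0],[0,0,0]],[[-0.2,-0.735,0],[0,0,0]],[[-0.2,-0.735,0],[0,0,0]],[[-0.2,-0.735,0],[0,0,0]]]'
python3 - <<'E'
from plant import bot
import cv2,pickle,numpy as np
s=bot.observe();c=bot.capture('wrist');c.update(p=s['position'],Rt=s['ee_rot']);pickle.dump(c,open('w7.pkl','wb'))
print(s['position'])
t=bot.capture('top')['frame'][:,:,::-1]
w=cv2.resize(c['frame'][110:270,250:400,::-1],None,fx=3,fy=3,interpolation=2)
v=cv2.resize(t[195:260,210:270],None,fx=5,fy=5,interpolation=2)
o=np.zeros((480,750,3),np.uint8);o[:480,:450]=w;o[:325,450:750]=v
cv2.imwrite('pics/w7.png',o)
E
```

```text
position: [0.4566, 0.1583, 0.2001]
ee_rot: [[-0.977, -0.213, 0.001], [-0.213, 0.977, 0.001], [-0.001, 0.001, -1.0]]
contact_force: [-3.6, -1.8, 18.7]
opening: 0.0516
time: 21.92
position: [0.4561, 0.1582, 0.1983]
time: 22.42
position: [0.4557, 0.158, 0.3394]
time: 23.68
position: [0.4508, -0.1341, 0.3384]
ee_rot: [[-0.959, -0.284, 0.0], [-0.284, 0.959, 0.0], [-0.0, 0.0, -1.0]]
contact_force: [-0.0, 1.0, 0.6]
opening: 0.0878
finger_force: 0.0
[ 0.4508391  -0.13411629  0.33842212]
```

View pics/w7.png

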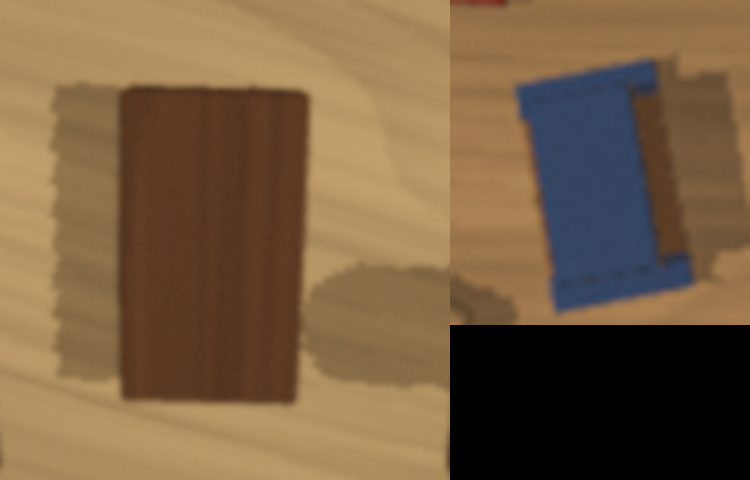

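Blue is centred on its rest. The bare block's corners in the crop are (122,400), (296,403), (308,94), (121,92).

Run:
```python
from h import *
c=pickle.load(open('w7.pkl','rb'))
M=lambda p:[(250+x/3,110+y/3) for x,y in p]
print('bare',wquad(c,M([(122,400),(296,403),(308,94),(121,92)]),.02))
```

```text
bare (array([ 0.4513, -0.1371,  0.02  ]), 'len0.1059 wid0.0603 yaw15.4')
```

```bash
python3 -m pendant '[[[0.002,-0.015,-0.25],[0,0,-0.009]],[[0.002,-0.015,-0.5],[0,0,-0.009]],[[0.002,-0.015,-0.7],[0,0,-0.009]],[[0.002,-0.015,-0.76],[0,0,-0.009]],[[0.002,-0.015,-0.767],[0,0,-0.009]],[[0.002,-0.015,-0.767],[0,0,-0.009]]]' 1
python3 -m pendant '[[[0,0,0],[0,0,0]],[[0,0,0],[0,0,0]],[[0,0,0],[0,0,0]],[[0,0,0],[0,0,0]],[[0,0,0],[0,0,0]],[[0,0,0],[0,0,0]]]' 0 30
python3 -m pendant '[[[0,0,0.03],[0,0,0]],[[0,0,0.1],[0,0,0]],[[0,0,0.25],[0,0,0]],[[0,0,0.45],[0,0,0]],[[0,0,0.7],[0,0,0]],[[0,0,0.7],[0,0,0]],[[0,0,0.7],[0,0,0]]]'
```

```text
time: 24.52
position: [0.4513, -0.1389, 0.1863]
ee_rot: [[-0.964, -0.264, 0.002], [-0.264, 0.964, -0.0], [-0.002, -0.001, -1.0]]
contact_force: [-0.0, 1.0, 0.6]
opening: 0.0882
finger_force: 0.0
time: 25.28
position: [0.4507, -0.1388, 0.1855]
ee_rot: [[-0.964, -0.264, 0.0], [-0.264, 0.964, 0.0], [-0.0, 0.0, -1.0]]
contact_force: [-1.2, 0.6, 6.8]
opening: 0.0615
finger_force: 30.0
time: 26.15
position: [0.4501, -0.1386, 0.325]
ee_rot: [[-0.964, -0.264, 0.0], [-0.264, 0.964, 0.0], [-0.0, 0.0, -1.0]]
contact_force: [0.4, -0.6, -2.1]
opening: 0.0619
finger_force: 30.0
```

```bash
python3 -m pendant '[[[0.05,0.07,0],[0,0,-0.03]],[[0.15,0.2,0],[0,0,-0.09]],[[0.27,0.38,0],[0,0,-0.16]],[[0.4,0.56,-0.03],[0,0,-0.22]],[[0.5,0.7,-0.05],[0,0,-0.264]],[[0.56,0.78,-0.06],[0,0,-0.264]],[[0.56,0.78,-0.06],[0,0,-0.264]]]' | head -2
python3 -m pendant '[[[0,0,0],[-0.01,-0.035,0]],[[0,0,0],[-0.02,-0.08,0]],[[0,0,0],[-0.03,-0.115,0]],[[0,0,0],[-0.034,-0.1265,0]],[[0,0,0],[-0.034,-0.1265,0]],[[0,0,0],[-0.034,-0.1265,0]]]'
python3 - <<'E'
from plant import bot
import cv2,pickle
s=bot.observe();c=bot.capture('wrist');c.update(p=s['position'],Rt=s['ee_rot']);pickle.dump(c,open('w8.pkl','wb'))
print(s['position'],s['ee_rot'])
cv2.imwrite('pics/w8.png',cv2.resize(c['frame'][90:290,200:450,::-1],None,fx=3,fy=3,interpolation=2)[:600])
E
```

```text
time: 27.02
position: [0.5625, 0.0179, 0.3119]
time: 27.78
position: [0.5625, 0.0167, 0.3131]
ee_rot: [[-0.933, 0.258, 0.249], [0.249, 0.966, -0.067], [-0.258, -0.001, -0.966]]
contact_force: [1.6, -0.2, -0.9]
opening: 0.062
finger_force: 30.0
[0.56252541 0.01674844 0.31310152] [[-9.33359086e-01  2.58287960e-01  2.49255185e-01]
 [ 2.49366400e-01  9.66067748e-01 -6.73015997e-02]
 [-2.58180588e-01 -6.60691405e-04 -9.66096448e-01]]
```

View pics/w8.png

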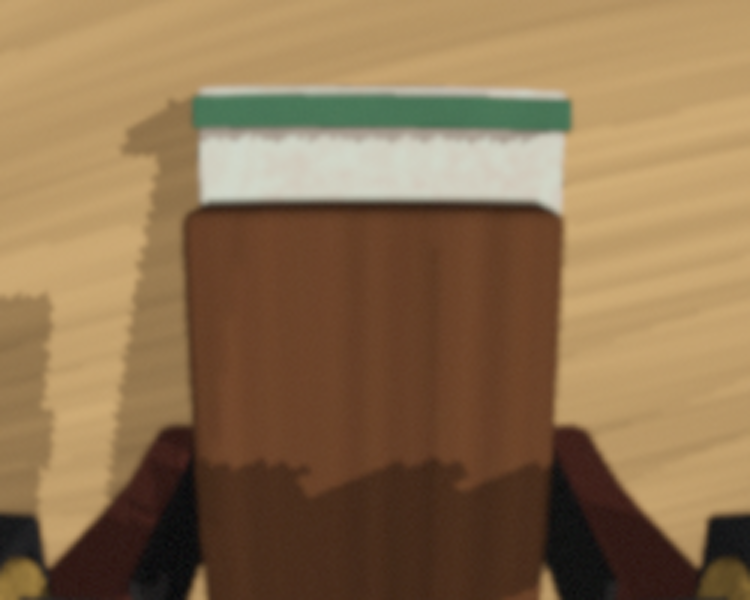

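The block hangs parallel to the stop. The stop's inner top edge runs (193,129)–(571,131), the block's front edge (187,212)–(562,212). I'll compute the offsets in the slope frame.

Run:
```python
from h import *
c=pickle.load(open('w8.pkl','rb'))
T=c['tool_from_camera']
def tr(x,y,zt):
    u,v=(200+x/3-c['cx'])/c['fx'],(90+y/3-c['cy'])/c['fy'];r=np.hypot(u,v)
    d=T[:3,:3]@np.array([u/r*np.sin(r),v/r*np.sin(r),np.cos(r)]);o=T[:3,3]
    return o+d*(zt-o[2])/d[2]
O=np.array([.577,.0136,.014]);ex=-c['Rt'][:,0];ez=-c['Rt'][:,2];ey=np.cross(ez,ex)
q=c['p']-O;h=q@ez
print('tcp in slope frame',q@ex,q@ey,h)
for p in[(193,129),(571,131)]:print('stop in tool',tr(*p,h-.012))
for p in[(187,212),(562,212)]:print('blk top front',tr(*p,.1655))
```

```text
tcp in slope frame 0.06292710335243656 -0.0008946150701412336 0.2927806773374371
stop in tool [ 0.06303702 -0.05019812  0.28078068]
stop in tool [0.06263077 0.0566227  0.28078068]
blk top front [ 0.0532881  -0.02929858  0.1655    ]
blk top front [0.05329321 0.03061509 0.1655    ]
```

```bash
python3 -m pendant '[[[0.025,0,-0.08],[0,0,0]],[[0.063,-0.01,-0.24],[0,0,0]],[[0.1,-0.018,-0.38],[0,0,0]],[[0.12,-0.022,-0.46],[0,0,0]],[[0.128,-0.024,-0.488],[0,0,0]],[[0.128,-0.024,-0.488],[0,0,0]],[[0.128,-0.024,-0.488],[0,0,0]]]'
python3 -m pendant '[[[0.003,-0.001,-0.012],[0,0,0]],[[0.005,-0.0015,-0.02],[0,0,0]],[[0.005,-0.0015,-0.02],[0,0,0]]]'
```

```text
time: 28.7
position: [0.5884, 0.0124, 0.2163]
ee_rot: [[-0.933, 0.258, 0.251], [0.249, 0.966, -0.067], [-0.26, 0.0, -0.966]]
contact_force: [-0.1, 0.0, -0.8]
opening: 0.0617
finger_force: 30.0
time: 29.08
position: [0.5891, 0.0121, 0.2115]
ee_rot: [[-0.933, 0.258, 0.25], [0.249, 0.966, -0.067], [-0.259, -0.0, -0.966]]
contact_force: [1.0, 0.4, -1.0]
opening: 0.0616
finger_force: 30.0
```

```bash
python3 -m pendant '[[[-0.012,0.003,-0.003],[0,0,0]],[[-0.024,0.006,-0.006],[0,0,0]],[[-0.035,0.0095,-0.0097],[0,0,0]],[[-0.035,0.0095,-0.0097],[0,0,0]]]'
python3 -m pendant '[[[0.001,0,-0.004],[0,0,0]],[[0.0015,-0.0005,-0.007],[0,0,0]],[[0.0015,-0.0005,-0.007],[0,0,0]]]'
```

```text
time: 29.58
position: [0.5819, 0.0141, 0.2094]
ee_rot: [[-0.933, 0.258, 0.25], [0.249, 0.966, -0.067], [-0.259, -0.001, -0.966]]
contact_force: [-0.6, -0.4, -1.6]
opening: 0.0619
finger_force: 30.0
time: 29.95
position: [0.5825, 0.0139, 0.2081]
ee_rot: [[-0.933, 0.258, 0.25], [0.249, 0.966, -0.067], [-0.259, -0.0, -0.966]]
contact_force: [-0.1, 0.2, -1.1]
opening: 0.0618
finger_force: 30.0
```

```bash
python3 -m pendant '[[[0.001,0,-0.003],[0,0,0]],[[0.001,0,-0.005],[0,0,0]],[[0.001,0,-0.005],[0,0,0]]]' | grep -E 'pos|cont'
python3 -m pendant '[[[0.001,0,-0.003],[0,0,0]],[[0.001,0,-0.003],[0,0,0]]]' | grep -E 'pos|cont'
```

```text
position: [0.5826, 0.0139, 0.2071]
contact_force: [-0.6, -0.6, -1.8]
position: [0.5828, 0.0139, 0.2069]
contact_force: [-3.7, 0.7, 4.4]
```

Contact with the board. Now slide down to the stop.

```bash
python3 -m pendant '[[[-0.0047,0.0012,-0.0013],[0,0,0]],[[-0.0047,0.0012,-0.0013],[0,0,0]]]' | grep -E 'pos|cont'
python3 -m pendant '[[[-0.0047,0.0012,-0.0013],[0,0,0]],[[-0.0047,0.0012,-0.0013],[0,0,0]]]' | grep -E 'pos|cont'
```

```text
position: [0.5824, 0.0139, 0.2068]
contact_force: [-0.7, -0.8, 6.4]
position: [0.5818, 0.0142, 0.2067]
contact_force: [0.6, -1.0, 5.9]
```

```bash
python3 -m pendant '[[[-0.0047,0.0012,-0.0013],[0,0,0]],[[-0.0047,0.0012,-0.0013],[0,0,0]]]' | grep -E 'pos|cont'
python3 -m pendant '[[[-0.0047,0.0012,-0.0013],[0,0,0]],[[-0.0047,0.0012,-0.0013],[0,0,0]]]' | grep -E 'pos|cont'
```

```text
position: [0.581, 0.0145, 0.2065]
contact_force: [1.2, -1.3, 4.9]
position: [0.5806, 0.0145, 0.2064]
contact_force: [4.7, -2.0, 4.9]
```

Stop reached: the downslope force is rising. Release and retreat square to the board.

```bash
python3 -m pendant '[[[0,0,0],[0,0,0]],[[0,0,0],[0,0,0]],[[0,0,0],[0,0,0]],[[0,0,0],[0,0,0]]]' 1 | grep -E 'pos|cont|open'
python3 -m pendant '[[[-0.005,0.001,0.02],[0,0,0]],[[-0.025,0.007,0.1],[0,0,0]],[[-0.06,0.016,0.23],[0,0,0]],[[-0.1,0.027,0.386],[0,0,0]],[[-0.1,0.027,0.7],[0,0,0]],[[-0.1,0.027,0.9],[0,0,0]],[[-0.1,0.027,0.9],[0,0,0]]]' | grep -E 'pos|cont|open'
python3 - <<'E'
from plant import bot
import cv2,numpy as np
w=bot.capture('wrist')['frame'][90:250,200:450,::-1];s=bot.capture('side')['frame'][120:300,220:420,::-1]
o=np.zeros((540,780,3),np.uint8)
o[:250,:390]=cv2.resize(w,(390,250));o[:351,390:]=cv2.resize(s,(390,351),interpolation=2)
cv2.imwrite('pics/end.png',o)
E
```

```text
position: [0.5788, 0.015, 0.2052]
contact_force: [0.1, -0.8, -0.2]
opening: 0.0878
position: [0.5598, 0.02, 0.3899]
contact_force: [-0.1, -0.8, -0.7]
opening: 0.0877
```

View pics/end.png

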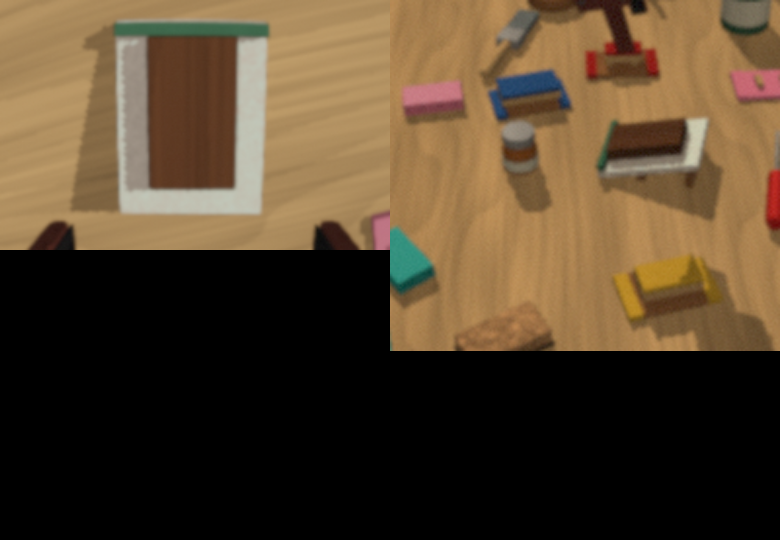

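The bare block lies flat on the slope, against the green stop and centred. The three painted blocks are on their rests and the jar still stands.

```bash
python3 -c "
from plant import bot
print(bot.close_job())"
```

```text
the job is handed in; nothing more can be done
None
```

The job is handed in, though the hand-in returned no verdict: in the last pictures the red, yellow and blue blocks lie paint up on their own rests, the bare block lies flat on the slope against the green stop, and the jar still stands.

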